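Heft the washer tins and hold up the fullest

TASK

Three identical closed tins of big steel washers stand in a row in the tray, and one holds clearly more than the other two: heft them, lifting them clear of the tray, to find the heaviest by feel. Set the lighter ones back gently so that they stand upright in the tray, and finish while holding the heaviest tin up, upright and still, with its underside at least 12 cm above the bench top, ready to be taken from you: do not put it down or let it go. Do not drop or tip any tin, and leave the tools and the duct piece on the bench where they are.

Things in the scene. Friction and masses are not known exactly. Their poses are not given: they have to be found in the camera images.
- tray_floor (a point): centre of the inner floor of a shallow open dark sheet-steel tray, fixed to the bench: inside 130 mm along its x and 364 mm along its y, floor 3 mm above the bench top, walls 20 mm high over the bench and 3 mm thick, with a 16 mm flat flange outside each long wall. The three tins stand on this floor in a row along its y, about 115 mm apart. z up; its yaw differs from run to run
- tin_1_mid (a point): closed round lever-lid tin of steel washers, plain metal, upright, 58 mm diameter (60 at the top and bottom seams), 80 mm high; this point is its centre, 40 mm above its underside, z up. Loose, 0.2 to 0.8 kg; the three look exactly alike and stand in any order; the heaviest weighs at least 0.15 kg more than either other. A 40 N grip lifts it; its washers may shift inside by 2 mm
- tin_2_mid (a point): closed round lever-lid tin of steel washers, plain metal, upright, 58 mm diameter (60 at the top and bottom seams), 80 mm high; this point is its centre, 40 mm above its underside, z up. Loose, 0.2 to 0.8 kg; the three look exactly alike and stand in any order; the heaviest weighs at least 0.15 kg more than either other. A 40 N grip lifts it; its washers may shift inside by 2 mm
- tin_3_mid (a point): closed round lever-lid tin of steel washers, plain metal, upright, 58 mm diameter (60 at the top and bottom seams), 80 mm high; this point is its centre, 40 mm above its underside, z up. Loose, 0.2 to 0.8 kg; the three look exactly alike and stand in any order; the heaviest weighs at least 0.15 kg more than either other. A 40 N grip lifts it; its washers may shift inside by 2 mm
- duct_piece: bystander: loose welded steel square-to-round duct piece, 130 mm square at the foot, 90 mm round collar on top, 158 mm high; origin at the centre of its foot
- magnet_square: bystander: loose red arrow-shaped welding magnet lying flat, 100 by 62 by 16 mm; origin under its middle
- grip_pliers: bystander: loose steel C-jaw locking pliers lying flat, 270 by 150 mm, 17 mm high; origin near their middle, at bench level
- wire_brush: bystander: loose wooden wire brush lying on its side beyond the tray, 275 by 40 mm, 26 mm high; origin near its middle, at bench level
There are look-alikes about, which are no part of the job. What is shaped like the part that bears tin_1_mid but black or yellow is not meant.

How it is judged:
By the outcome, as a careful person would: the job done as asked, in the order asked, and still so for the second after the job is handed in, while the arm keeps its last pose, push and grip.
It also fails if it takes over 64 s, if anything falls off the work surface, if the arm or the gripper's body presses on something with over 40 N, if the wrist force passes 120 N, or if a joint passes its speed limit or range.

ROBOT

A 6-joint arm with a two-finger parallel gripper is mounted at the origin on the work surface. World frame = base frame: x ahead of the robot, y to its left, z up, the work surface at z = 0. Lengths are in m, angles in rad, forces in N, time in s.
With the tool pointing down it reaches from about 0.35 to 0.85 m from the base axis. Payload 8.1 kg.
Tool frame: the origin (TCP) lies midway between the tips of the shut fingers; the grasp point (between the pads) lies 19 mm behind it (manip.hold_point_z is the distance from the TCP to the grasp point, in m); x points along the fingers, z is the direction in which the jaws open and shut, and the axes are right-handed (so a half turn about x gives the same grasp; the last joint's range is limited). The gripper opens to 85 mm and grips with 20 to 120 N. Pads are 22 mm wide; open, the fingers measure 114 mm over their backs; the gripper's body (76 mm by 85 mm) begins 54 mm behind the grasp point. The pads swing forward as they close: fully open they stand 13 mm farther back than shut.
Start: joints at [-1.24, 0.13, 1.488, -0, 1.523, -0.085], TCP at [0.242, -0.549, 0.231] pointing down, gripper open.
Joint ranges: [-2.96, 2.96], [-0.89, 2.26], [0.02, 2.5], [-1.34, 4.48], [0, 2.73], [-2.66, 2.66]. Speed limits (rad/s): [2.39, 2.39, 2.79, 3.14, 3.14, 3.14].

INTERFACE

Orientations are given as a unit quaternion [x, y, z, w].
In Python, from station import manip gives the robot as it stands.
- The arm moves only by the tool step_arm, never from a script. Its argument "commands" is a list of rows, each a list of 7 numbers: the shift along the tool's x, y, z in mm, then the turn, a rotation vector about the tool's x, y, z in rad, then the opening, from 0 (shut) to 1 (fully open). In form: [[tx, ty, tz, ax, ay, az, hand], ...]. A call has 1 to 10 rows; each row shifts and turns the commanded pose from where the row before left it, along the tool's axes as they then stand; what a row does not reach is not made up. A row lasts 1/8 s, in which the tool goes at most 62.5 mm and 10.7 degrees, less where a joint would pass 70% of its speed; a pose out of reach is approached as far as the arm can. A call is refused whole if a number of a shift passes 62.5 or a number of a turn 0.188, either way. A call with a gripper value outside its range is refused whole. The fingers move at their own pace and stop on an object; the grip force is fixed at half the most. Time passes only in rows, so rows that do not move let the fingers close. It gives the time, the measured TCP pose, the force and the opening at its end, in the units of the state.
- manip.get_state(): the state, without advancing time (a new reading comes with each control period).
- manip.grab_frame(name): name is "side" or "top" or "wrist"; returns the picture (420x560x3 uint8, red, green, blue); there is no depth.
- manip.camera_params(name): a dict with "intrinsics" (3x3 intrinsics, pixels), "k1" (the pictures are not rectified: a ray, as slopes to the right and down, at radius r is drawn at 1 + k1 r^2 times it, then the intrinsics apply), "R" (3x3) and "t" (3): a world point X has camera coordinates R X + t. Camera axes: x right, y down, z forward; pixel columns grow to the right and rows downward; lengths in m; the calibration is good to about 2 mm. A picture is of the moment at which its call begins: read the wrist's pose just before it. camera_params takes no time and is no camera call; for the wrist camera it gives the pose at the moment of the call.
- manip.sign_off(): hands the job in, once; it reports no verdict.
The state is a dict: "time_s": time; "q": joint angles; "joint_vel": joint speeds; "tau": joint torques, N m; "position": TCP position; "tcp_rot": TCP orientation; "wrist_force": force on the tool from outside, world axes, zero at the start; "torque": the same for the moment, N m; "opening": finger opening in m.
Only numpy, scipy, OpenCV 4.12 (cv2) and the standard library are available. Lean on these libraries where they do the work, as an engineer would, in place of code of your own. Each camera call takes 0.05 s, during which the arm holds its last target. There are 200 camera calls.

## Working session

There is one attempt and no reset: what is moved stays moved. The work goes in short steps, Python scripts to look and compute and a tool call to move; the robot and the scene stay as the last step left them, time stands still between calls to the robot, and variables do not carry over. Pictures are saved under pics/ and viewed, on a budget of 10 in all, crops included, one or two more only if the job needs it, and the job is handed in when it is done.

Besides the shell and the picture viewer there is one more tool, called after "Call:" as a command line: name --pt "numbers of a row" for each row, then --argument value for the rest. step_arm: Moves the arm, as the interface text tells. Its arguments: {"type":"object","properties":{"commands":{"type":"array"}},"required":["commands"]}

```bash
mkdir -p pics; ls
python3 - <<'E'
from station import manip
import cv2
for n in("top","side"):
    f=manip.grab_frame(n); cv2.imwrite(f"pics/{n}0.png",f[:,:,::-1])
    p=manip.camera_params(n); print(n,p)
s=manip.get_state(); print(s, manip.hold_point_z)
E
```

```text
pics
top {'intrinsics': array([[426.83130218,   0.        , 279.76249614],
       [  0.        , 426.83130218, 215.21815962],
       [  0.        ,   0.        ,   1.        ]]), 'k1': -0.05401592458345298, 'R': array([[-0.00607232, -0.9999648 , -0.00578946],
       [-0.99679207,  0.00651489, -0.07976925],
       [ 0.07980416,  0.0052865 , -0.99679654]]), 't': array([0.00952946, 0.58398018, 1.21497978])}
side {'intrinsics': array([[441.75305421,   0.        , 282.35576652],
       [  0.        , 441.75305421, 211.55197863],
       [  0.        ,   0.        ,   1.        ]]), 'k1': -0.12901118476175497, 'R': array([[-0.97874053, -0.20402019, -0.02104135],
       [-0.09730288,  0.55218559, -0.82802369],
       [ 0.18055228, -0.80837296, -0.56029817]]), 't': array([0.55903007, 0.11175113, 1.40372997])}
{'time_s': 0.1, 'q': array([-1.24038848e+00,  1.31109321e-01,  1.48917116e+00,  2.04526897e-05,
        1.52298388e+00, -8.54362775e-02]), 'joint_vel': array([-0.00147316, -0.00155636, -0.00105176,  0.0009778 , -0.00205045,
       -0.00040082]), 'tau': array([ 1.16786367e-03, -5.70952713e+01, -5.01941800e+01, -2.16123935e-04,
        8.15375475e-03, -3.69573752e-05]), 'position': array([ 0.24222539, -0.54839756,  0.23033475]), 'tcp_rot': array([ 0.38638699,  0.59290558, -0.38564813,  0.59198275]), 'wrist_force': array([ 6.83496260e-01,  3.39992116e-04, -6.19225806e-01]), 'torque': array([ 0.01864455, -0.05674476, -0.0190097 ]), 'opening': 0.08528048492835028} 0.0187
```

View pics/top0.png

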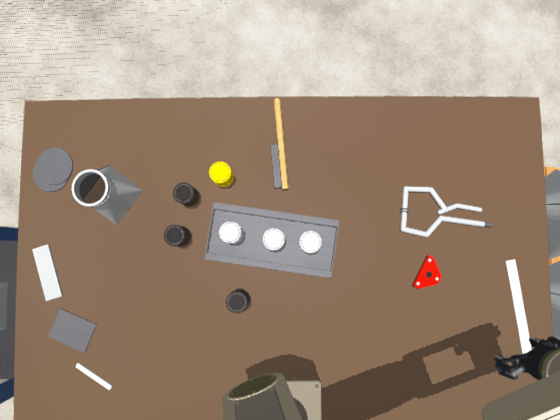

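View pics/side0.png

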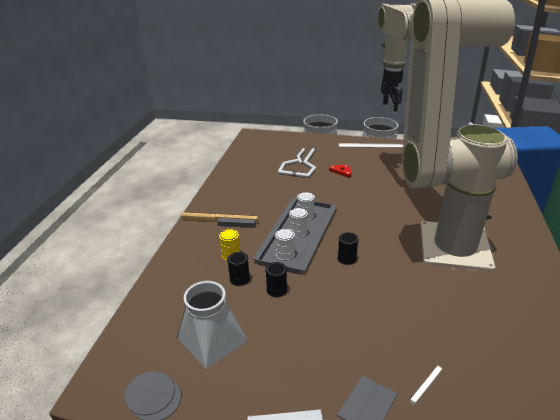

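The top view shows the tray at about (272,240), with three plain metal tins at (230,232), (274,239) and (311,242). Look-alikes are the yellow tin at (221,174) and the black ones at (185,194), (176,236) and (237,300), none of them in the tray. The three metal tins fit the description. Next I'll measure them and check one crop.

```bash
cat > h.py <<'E'
import numpy as np, cv2
from station import manip
from scipy.spatial.transform import Rotation as Ro
def ray(uv,p):
    K=p["intrinsics"]; d=np.array([(uv[0]-K[0,2])/K[0,0],(uv[1]-K[1,2])/K[1,1]]); s=d.copy()
    for _ in range(20): s=d/(1+p["k1"]*(s@s))
    return -p["R"].T@p["t"], p["R"].T@np.array([*s,1])
def onz(uv,z,p):
    c,d=ray(uv,p); return c+d*(z-c[2])/d[2]
def cross(a,pa,b,pb):
    c1,d1=ray(a,pa);c2,d2=ray(b,pb)
    s=np.linalg.lstsq(np.c_[d1,-d2],c2-c1,rcond=None)[0]
    return (c1+d1*s[0]+c2+d2*s[1])/2, np.linalg.norm(c1+d1*s[0]-c2-d2*s[1])
def st(s=None):
    s=s or manip.get_state(); print("t",round(s["time_s"],2),"pos",s["position"].round(4),"F",s["wrist_force"].round(2),"T",s["torque"].round(2),"open",round(s["opening"],4)); print(Ro.from_quat(s["tcp_rot"]).as_matrix().round(3),"q",s["q"].round(3))
E
python3 - <<'E'
from h import *
P=manip.camera_params("top"); im=cv2.imread("pics/top0.png")
g=cv2.cvtColor(im,cv2.COLOR_BGR2GRAY); hsv=cv2.cvtColor(im,cv2.COLOR_BGR2HSV)
m=((g>130)&(hsv[...,1]<60)).astype(np.uint8); m[:,:205]=0;m[:,340:]=0;m[:200]=0;m[280:]=0
m=cv2.morphologyEx(m,cv2.MORPH_CLOSE,np.ones((5,5)))
for c in cv2.findContours(m,0,2)[0]:
    if cv2.contourArea(c)<100: continue
    (u,v),r=cv2.minEnclosingCircle(c); M=cv2.moments(c);x,y,w,h=cv2.boundingRect(c)
    X=onz((u,v),.083,P); print((u,v),r,(M['m10']/M['m00'],M['m01']/M['m00']),w,h,X.round(4),"diam",np.linalg.norm(onz((u+r,v),.083,P)-X)*2)
# tray
t=((abs(im.astype(int).max(2)-im.min(2))<40)&(g<140)).astype(np.uint8)|m; t[:,:195]=0;t[:,345:]=0;t[:195]=0;t[290:]=0
t=cv2.morphologyEx(t,cv2.MORPH_OPEN,np.ones((5,5)))
c=max(cv2.findContours(t,0,2)[0],key=cv2.contourArea); r=cv2.minAreaRect(c);print(r)
b=cv2.boxPoints(r); B=np.array([onz(q,.012,P) for q in b]);print(B.round(4),B.mean(0).round(4),np.linalg.norm(B[1]-B[0]),np.linalg.norm(B[2]-B[1]))
cv2.imwrite("pics/c1.png",cv2.resize(im[190:290,190:350],None,fx=5,fy=5,interpolation=cv2.INTER_CUBIC))
st()
E
```

```text
(271.7157897949219, 239.9593963623047) 69.37979888916016 (271.53516169580615, 239.4623014512627) 134 76 [0.5112 0.0281 0.083 ] diam 0.3815293718372276
((271.5765686035156, 239.5599822998047), (129.2574005126953, 59.63312530517578), 8.32564926147461)
[[ 0.4564  0.2294  0.012 ]
 [ 0.6291  0.2052  0.012 ]
 [ 0.5715 -0.1698  0.012 ]
 [ 0.4003 -0.142   0.012 ]] [0.5143 0.0307 0.012 ] 0.1744189984393873 0.3794540063414631
t 0.1 pos [ 0.2422 -0.5484  0.2303] F [ 0.68  0.   -0.62] T [ 0.02 -0.06 -0.02] open 0.0853
[[-0.001  0.915  0.404]
 [ 0.002  0.404 -0.915]
 [-1.     0.    -0.002]] q [-1.24   0.131  1.489  0.     1.523 -0.085]
```

View pics/c1.png

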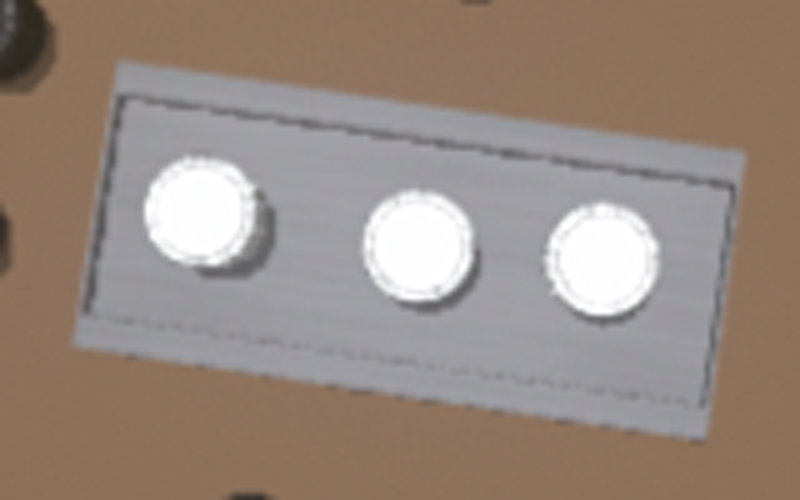

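The crop shows three identical plain metal tins standing in the tray, at crop pixels (200,211), (418,247) and (603,260). I'll raise the threshold so they separate from the tray.

Run:
```python
from h import *
P=manip.camera_params("top"); PS=manip.camera_params("side")
im=cv2.imread("pics/top0.png");g=cv2.cvtColor(im,cv2.COLOR_BGR2GRAY)
m=(g>200).astype(np.uint8); m[:,:205]=0;m[:,340:]=0;m[:200]=0;m[280:]=0
m=cv2.morphologyEx(m,cv2.MORPH_CLOSE,np.ones((3,3)))
W=[]
for c in cv2.findContours(m,0,2)[0]:
    if cv2.contourArea(c)<100: continue
    M=cv2.moments(c);uv=(M['m10']/M['m00'],M['m01']/M['m00']);x,y,w,h=cv2.boundingRect(c)
    X=onz(uv,.083,P); W.append(X);print(np.round(uv,2),w,h,X.round(4),"diam",np.sqrt(4*M['m00']/np.pi)*np.linalg.norm(onz((uv[0]+1,uv[1]),.083,P)-X))
    K=PS["intrinsics"];c=PS["R"]@X+PS["t"];s=c[:2]/c[2];s=s*(1+PS["k1"]*(s@s));print("side px",K[0,0]*s+K[:2,2])
W=np.array(W); 
for a,b in((0,1),(1,2)): 
    d=W[b]-W[a];print(np.linalg.norm(d),np.degrees(np.arctan2(d[1],d[0])))
```

```text
[309.93 241.35] 23 22 [ 0.5067 -0.0769  0.083 ] diam 0.058509666437819484
side px [304.88053313 197.3054142 ]
[273.06 238.75] 21 22 [0.5145 0.0243 0.083 ] diam 0.0575940983905098
side px [297.41969797 213.5310782 ]
[229.65 231.79] 22 21 [0.5343 0.144  0.083 ] diam 0.057772790153040675
side px [283.99222143 234.83878912]
0.10156455905211868 85.59801592793794
0.12124111665855576 80.57693575359471
```

Call:
step_arm --pt "0 43.3 -32.4 0 0 0 1" --pt "0 43.3 -32.4 0 0 0 1" --pt "0 43.3 -32.4 0 0 0 1" --pt "0 43.3 -32.4 0 0 0 1" --pt "0 43.3 -32.4 0 0 0 1" --pt "0 43.3 -32.4 0 0 0 1" --pt "0 43.3 -32.4 0 0 0 1" --pt "0 43.3 -32.4 0 0 0 1" --pt "0 43.3 -32.4 0 0 0 1" --pt "0 43.3 -32.4 0 0 0 1"

```text
time_s: 1.35
position: [0.508, -0.0758, 0.231]
tcp_rot: [0.386, 0.593, -0.386, 0.592]
wrist_force: [0.9, -1.5, 0.4]
opening: 0.0858
```

Call:
step_arm --pt "0 0 0 -0.167 0 0 1" --pt "0 0 0 -0.167 0 0 1" --pt "0 0 0 -0.167 0 0 1" --pt "0 0 0 -0.167 0 0 1" --pt "0 0 0 -0.167 0 0 1" --pt "0 0 0 -0.167 0 0 1" --pt "0 0 0 0 0 0 1" --pt "0 0 0 0 0 0 1"

```text
time_s: 2.35
position: [0.5075, -0.0775, 0.231]
tcp_rot: [0.055, 0.705, -0.055, 0.705]
wrist_force: [-0.1, 0.1, -0.1]
opening: 0.0853
```

Run:
```python
from h import *
P=manip.camera_params("wrist"); f=manip.grab_frame("wrist")[:,:,::-1]; cv2.imwrite("pics/w1.png",f); st()
for x in ([.5067,-.0769,.083],[.5145,.0243,.083]):
    c=P["R"]@np.array(x)+P["t"];s=c[:2]/c[2];s=s*(1+P["k1"]*(s@s));print("pred px",P["intrinsics"][0,0]*s+P["intrinsics"][:2,2],"depth",c[2])
```

```text
t 2.4 pos [ 0.5075 -0.0776  0.2312] F [ 0.73 -0.41  0.44] T [ 0.02 -0.02  0.04] open 0.0851
[[-0.     0.155  0.988]
 [ 0.     0.988 -0.155]
 [-1.    -0.    -0.   ]] q [-0.252 -0.105  1.726 -0.     1.521 -0.095]
pred px [273.77700877 193.59615845] depth 0.2993055002452962
pred px [263.99287347  73.57788548] depth 0.2706614868175137
```

View pics/w1.png

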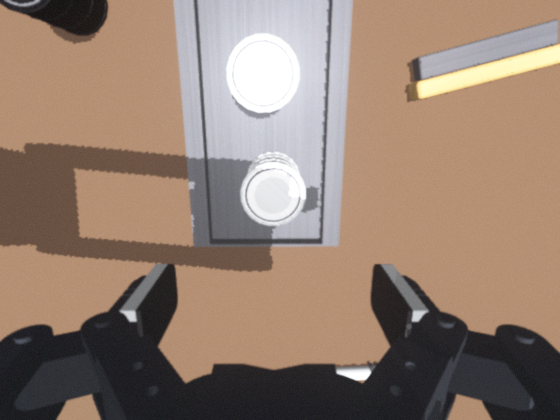

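The lids show at about (273,192) and (263,73), within 2 px of where I predicted them, so I'll descend on tin 1.

Call:
step_arm --pt "20 0.6 -0.9 0 0 0 1" --pt "26 0 0 0 0 0 1" --pt "28 0 0 0 0 0 1" --pt "28 0 0 0 0 0 1" --pt "28 0 0 0 0 0 1" --pt "24 0 0 0 0 0 1" --pt "20 0 0 0 0 0 1" --pt "15 0 0 0 0 0 1" --pt "8 0 0 0 0 0 1" --pt "4 0 0 0 0 0 1"

```text
time_s: 3.65
position: [0.5067, -0.0768, 0.0299]
tcp_rot: [0.054, 0.705, -0.054, 0.705]
wrist_force: [-0.2, -0.5, 0.1]
opening: 0.0856
```

Call:
step_arm --pt "0 0 0 0 0 0 1" --pt "0 0 0 0 0 0 0.75" --pt "0 0 0 0 0 0 0.65" --pt "0 0 0 0 0 0 0.5" --pt "0 0 0 0 0 0 0.3" --pt "0 0 0 0 0 0 0" --pt "0 0 0 0 0 0 0" --pt "0 0 0 0 0 0 0"

```text
time_s: 4.65
position: [0.5075, -0.077, 0.0314]
tcp_rot: [0.054, 0.705, -0.054, 0.706]
wrist_force: [-2.2, 0.3, 5.9]
opening: 0.0568
```

```bash
python3 -c "
from h import *; st()"
```

```text
t 4.65 pos [ 0.5075 -0.077   0.0314] F [-2.2   0.28  5.87] T [ 0.01  0.41 -0.02] open 0.0568
[[ 0.001  0.152  0.988]
 [-0.     0.988 -0.152]
 [-1.    -0.     0.001]] q [-0.251  0.094  1.913 -0.     1.134 -0.098]
```

Call:
step_arm --pt "-3 0 0 0 0 0 0" --pt "-6 0 0 0 0 0 0" --pt "-10 0 0 0 0 0 0" --pt "-14 0 0 0 0 0 0" --pt "-14 0 0 0 0 0 0" --pt "-10 0 0 0 0 0 0" --pt "-6 0 0 0 0 0 0" --pt "-3 0 0 0 0 0 0" --pt "0 0 0 0 0 0 0" --pt "0 0 0 0 0 0 0"

```text
time_s: 5.9
position: [0.5064, -0.0768, 0.0957]
tcp_rot: [0.054, 0.705, -0.054, 0.705]
wrist_force: [0.4, 0.9, -3.8]
opening: 0.0567
```

Call:
step_arm --pt "0 0 0 0 0 0 0" --pt "0 0 0 0 0 0 0"

```text
time_s: 6.15
position: [0.5066, -0.0768, 0.096]
tcp_rot: [0.054, 0.705, -0.054, 0.705]
wrist_force: [0.1, 0.8, -4.1]
opening: 0.0566
```

Call:
step_arm --pt "0 0 0 0 0 0 0"

```text
time_s: 6.28
position: [0.5067, -0.0768, 0.0962]
tcp_rot: [0.054, 0.705, -0.054, 0.705]
wrist_force: [-0.1, 0.0, -3.8]
opening: 0.0567
```

```bash
python3 -c "
from h import *
f=manip.grab_frame('side')[:,:,::-1]; cv2.imwrite('pics/s1.png',f[120:290,200:400]);st(); print(manip.get_state()['tau'])"
```

```text
t 6.33 pos [ 0.5068 -0.0769  0.0962] F [-0.18  0.14 -3.58] T [ 0.08 -0.    0.02] open 0.057
[[-0.     0.152  0.988]
 [ 0.     0.988 -0.152]
 [-1.    -0.    -0.   ]] q [-0.251  0.003  1.875 -0.     1.263 -0.098]
[-1.63254830e-03 -4.81239331e+01 -4.79437709e+01 -5.05749325e-03
  3.26108900e-03  1.71833886e-06]
```

It's about 0.39 kg. I'll set it back gently.

Call:
step_arm --pt "4 0 0 0 0 0 0" --pt "9 0 0 0 0 0 0" --pt "13 0 0 0 0 0 0" --pt "14 0 0 0 0 0 0" --pt "10 0 0 0 0 0 0" --pt "6 0 0 0 0 0 0" --pt "4 0 0 0 0 0 0" --pt "2 0 0 0 0 0 0" --pt "1.5 0 0 0 0 0 0" --pt "1 0 0 0 0 0 0"

```text
time_s: 7.58
position: [0.5071, -0.0769, 0.032]
tcp_rot: [0.054, 0.705, -0.054, 0.705]
wrist_force: [0.2, -0.2, -2.7]
opening: 0.0568
```

Call:
step_arm --pt "0.3 0 0 0 0 0 0" --pt "0 0 0 0 0 0 0"

```text
time_s: 7.82
position: [0.5069, -0.0769, 0.0316]
tcp_rot: [0.054, 0.705, -0.054, 0.705]
wrist_force: [0.7, 0.8, -3.1]
opening: 0.0569
```

Call:
step_arm --pt "0.5 0 0 0 0 0 0" --pt "0.5 0 0 0 0 0 0" --pt "0 0 0 0 0 0 0"

```text
time_s: 8.2
position: [0.507, -0.0769, 0.0314]
tcp_rot: [0.054, 0.705, -0.054, 0.705]
wrist_force: [-4.6, 1.0, 7.5]
opening: 0.0569
```

Contact with the floor is confirmed, so I'll release slowly and then rise.

Call:
step_arm --pt "-0.3 0 0 0 0 0 0" --pt "0 0 0 0 0 0 0.72" --pt "0 0 0 0 0 0 0.8" --pt "0 0 0 0 0 0 0.9" --pt "0 0 0 0 0 0 1" --pt "0 0 0 0 0 0 1" --pt "0 0 0 0 0 0 1" --pt "0 0 0 0 0 0 1"

```text
time_s: 9.2
position: [0.5068, -0.0768, 0.0308]
tcp_rot: [0.054, 0.705, -0.054, 0.705]
wrist_force: [0.3, 0.0, -0.1]
opening: 0.086
```

Call:
step_arm --pt "-5 0 0 0 0 0 1" --pt "-10 0 0 0 0 0 1" --pt "-20 0 0 0 0 0 1" --pt "-25 0 0 0 0 0 1" --pt "-25 0 0 0 0 0 1" --pt "-15 0 0 0 0 0 1" --pt "-5 0 0 0 0 0 1" --pt "0 0 0 0 0 0 1"

```text
time_s: 10.2
position: [0.5067, -0.0768, 0.1356]
tcp_rot: [0.054, 0.705, -0.054, 0.705]
wrist_force: [1.2, 0.2, 0.1]
opening: 0.0855
```

```bash
cat > tins.py <<'E'
from h import *
def tins(tag):
    P=manip.camera_params("top"); im=manip.grab_frame("top")[:,:,::-1]; cv2.imwrite(f"pics/{tag}.png",im)
    g=cv2.cvtColor(np.ascontiguousarray(im),cv2.COLOR_BGR2GRAY)
    m=(g>200).astype(np.uint8); m[:,:205]=0;m[:,340:]=0;m[:200]=0;m[280:]=0
    m=cv2.morphologyEx(m,cv2.MORPH_CLOSE,np.ones((3,3)))
    for c in cv2.findContours(m,0,2)[0]:
        if cv2.contourArea(c)<60: continue
        M=cv2.moments(c);uv=(M['m10']/M['m00'],M['m01']/M['m00']);print(np.round(uv,1),cv2.boundingRect(c),onz(uv,.083,P).round(4))
E
python3 - <<'E'
from tins import *
tins("t1")
P=manip.camera_params("wrist"); f=manip.grab_frame("wrist")[:,:,::-1]; cv2.imwrite("pics/w2.png",f); st()
E
```

```text
[273.  238.8] (263, 228, 21, 22) [0.5144 0.0244 0.083 ]
[229.7 231.9] (219, 222, 22, 21) [0.5341 0.1439 0.083 ]
[310.6 237.3] (278, 206, 62, 74) [ 0.5177 -0.0789  0.083 ]
t 10.3 pos [ 0.5061 -0.0767  0.1347] F [0.42 0.13 0.18] T [ 0.06  0.01 -0.  ] open 0.0857
[[-0.002  0.152  0.988]
 [ 0.     0.988 -0.152]
 [-1.     0.    -0.002]] q [-0.251 -0.039  1.842  0.     1.34  -0.098]
```

View pics/w2.png

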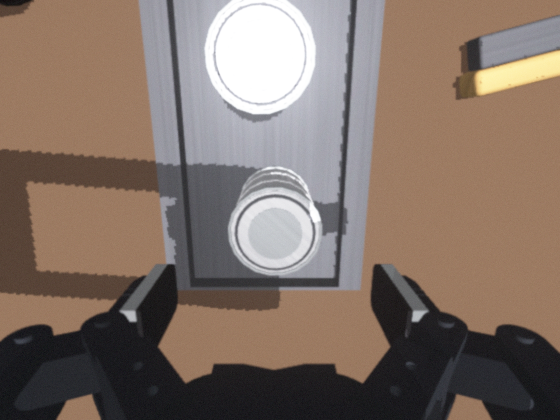

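Tin 1 stands upright where it was, with its lid at (275,232) in the wrist view. Tin 2 is next.

Call:
step_arm --pt "0 6 -0.8 0 0 0 1" --pt "0 14 -1 0 0 0 1" --pt "0 20 -1.5 0 0 0 1" --pt "0 21.2 -1.5 0 0 0 1" --pt "0 20 -1.5 0 0 0 1" --pt "0 14 -1 0 0 0 1" --pt "0 6 -0.5 0 0 0 1" --pt "0 0 0 0 0 0 1" --pt "8 0 0 0 0 0 1" --pt "15 0 0 0 0 0 1"

```text
time_s: 11.55
position: [0.5149, 0.0238, 0.1124]
tcp_rot: [0.054, 0.705, -0.054, 0.705]
wrist_force: [-0.5, -1.0, -0.9]
opening: 0.0854
```

Call:
step_arm --pt "22 0 0 0 0 0 1" --pt "22 0 0 0 0 0 1" --pt "18 0 0 0 0 0 1" --pt "12 0 0 0 0 0 1" --pt "6 0 0 0 0 0 1" --pt "2 0 0 0 0 0 1" --pt "0 0 0 0 0 0 1"

```text
time_s: 12.42
position: [0.515, 0.0244, 0.0313]
tcp_rot: [0.054, 0.705, -0.054, 0.705]
wrist_force: [-0.9, -0.1, 0.1]
opening: 0.0857
```

Call:
step_arm --pt "0 0 0 0 0 0 0.75" --pt "0 0 0 0 0 0 0.65" --pt "0 0 0 0 0 0 0.5" --pt "0 0 0 0 0 0 0.3" --pt "0 0 0 0 0 0 0" --pt "0 0 0 0 0 0 0" --pt "0 0 0 0 0 0 0"

```text
time_s: 13.3
position: [0.5148, 0.0244, 0.0318]
tcp_rot: [0.054, 0.705, -0.054, 0.705]
wrist_force: [-4.2, 0.1, 6.0]
opening: 0.0573
```

Call:
step_arm --pt "-3 0 0 0 0 0 0" --pt "-6 0 0 0 0 0 0" --pt "-10 0 0 0 0 0 0" --pt "-14 0 0 0 0 0 0" --pt "-14 0 0 0 0 0 0" --pt "-10 0 0 0 0 0 0" --pt "-6 0 0 0 0 0 0" --pt "-3 0 0 0 0 0 0" --pt "0 0 0 0 0 0 0" --pt "0 0 0 0 0 0 0"

```text
time_s: 14.55
position: [0.5141, 0.0244, 0.0962]
tcp_rot: [0.054, 0.705, -0.054, 0.705]
wrist_force: [-0.7, 0.3, -6.3]
opening: 0.0572
```

Call:
step_arm --pt "0 0 0 0 0 0 0" --pt "0 0 0 0 0 0 0"

```text
time_s: 14.8
position: [0.5144, 0.0244, 0.0965]
tcp_rot: [0.054, 0.705, -0.054, 0.705]
wrist_force: [-0.4, -0.0, -6.4]
opening: 0.0569
```

Call:
step_arm --pt "0 0 0 0 0 0 0"

```text
time_s: 14.92
position: [0.5145, 0.0244, 0.0967]
tcp_rot: [0.054, 0.705, -0.054, 0.705]
wrist_force: [-0.4, -0.0, -5.9]
opening: 0.0572
```

Call:
step_arm --pt "0 0 0 0 0 0 0"

```text
time_s: 15.05
position: [0.5145, 0.0244, 0.0968]
tcp_rot: [0.054, 0.705, -0.054, 0.705]
wrist_force: [1.3, -0.8, -5.6]
opening: 0.0567
```

That's about 0.6 kg against 0.39 for tin 1. Tin 3 still has to be hefted, so I'll set tin 2 back.

Call:
step_arm --pt "4 0 0 0 0 0 0" --pt "9 0 0 0 0 0 0" --pt "13 0 0 0 0 0 0" --pt "14 0 0 0 0 0 0" --pt "10 0 0 0 0 0 0" --pt "6 0 0 0 0 0 0" --pt "4 0 0 0 0 0 0" --pt "2 0 0 0 0 0 0" --pt "1.5 0 0 0 0 0 0" --pt "1 0 0 0 0 0 0"

```text
time_s: 16.3
position: [0.5147, 0.0243, 0.0325]
tcp_rot: [0.054, 0.705, -0.054, 0.705]
wrist_force: [0.8, -0.8, -5.3]
opening: 0.0571
```

Call:
step_arm --pt "0.5 0 0 0 0 0 0" --pt "0.3 0 0 0 0 0 0" --pt "0 0 0 0 0 0 0"

```text
time_s: 16.68
position: [0.5147, 0.0243, 0.0318]
tcp_rot: [0.054, 0.705, -0.054, 0.705]
wrist_force: [-0.7, -0.3, -1.7]
opening: 0.057
```

Now partly seated. A little more, then release.

Call:
step_arm --pt "0.3 0 0 0 0 0 0" --pt "0 0 0 0 0 0 0"

```text
time_s: 16.92
position: [0.5147, 0.0244, 0.0318]
tcp_rot: [0.054, 0.705, -0.054, 0.705]
wrist_force: [-5.9, 0.9, 4.4]
opening: 0.0573
```

Call:
step_arm --pt "0 0 0 0 0 0 0.72" --pt "0 0 0 0 0 0 0.8" --pt "0 0 0 0 0 0 0.9" --pt "0 0 0 0 0 0 1" --pt "0 0 0 0 0 0 1" --pt "0 0 0 0 0 0 1" --pt "0 0 0 0 0 0 1"

```text
time_s: 17.8
position: [0.5145, 0.0244, 0.0312]
tcp_rot: [0.054, 0.705, -0.054, 0.705]
wrist_force: [-0.2, -0.4, 0.8]
opening: 0.0855
```

Call:
step_arm --pt "-5 0 0 0 0 0 1" --pt "-10 0 0 0 0 0 1" --pt "-20 0 0 0 0 0 1" --pt "-25 0 0 0 0 0 1" --pt "-25 0 0 0 0 0 1" --pt "-15 0 0 0 0 0 1" --pt "-5 0 0 0 0 0 1" --pt "0 0 0 0 0 0 1"

```text
time_s: 18.8
position: [0.5144, 0.0244, 0.136]
tcp_rot: [0.054, 0.705, -0.054, 0.705]
wrist_force: [0.4, 0.1, -0.5]
opening: 0.0854
```

Run:
```python
from tins import *
tins("t2"); st()
P=manip.camera_params("wrist"); cv2.imwrite("pics/w3.png",manip.grab_frame("wrist")[:,:,::-1])
```

```text
[268.2 236.6] (219, 208, 103, 72) [0.5204 0.0376 0.083 ]
t 18.85 pos [0.5141 0.0244 0.1354] F [-0.25 -0.08 -0.19] T [-0.02  0.02  0.02] open 0.0856
[[-0.001  0.152  0.988]
 [ 0.     0.988 -0.152]
 [-1.    -0.    -0.001]] q [-0.052 -0.033  1.835  0.     1.341  0.101]
```

View pics/w3.png

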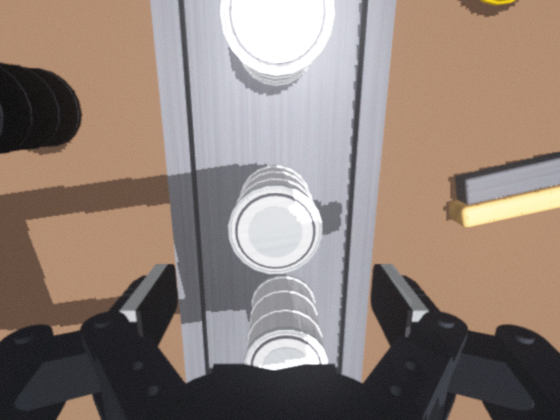

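Tins 1 and 2 stand upright, with lids at (287,360) and (275,231). Tin 3 is at (277,15).

Call:
step_arm --pt "0 8 0.2 0 0 0 1" --pt "0 17 0.2 0 0 0 1" --pt "0 24 0.2 0 0 0 1" --pt "0 25 0.2 0 0 0 1" --pt "0 23 0.2 0 0 0 1" --pt "0 16 0.2 0 0 0 1" --pt "0 8 0 0 0 0 1" --pt "0 0 0 0 0 0 1" --pt "8 0 0 0 0 0 1" --pt "15 0 0 0 0 0 1"

```text
time_s: 20.15
position: [0.5346, 0.1432, 0.1129]
tcp_rot: [0.054, 0.705, -0.054, 0.705]
wrist_force: [0.3, -0.1, -0.1]
opening: 0.0851
```

Call:
step_arm --pt "22 0 0 0 0 0 1" --pt "22 0 0 0 0 0 1" --pt "18 0 0 0 0 0 1" --pt "12 0 0 0 0 0 1" --pt "6 0 0 0 0 0 1" --pt "2 0 0 0 0 0 1" --pt "0 0 0 0 0 0 1"

```text
time_s: 21.02
position: [0.5347, 0.1439, 0.0318]
tcp_rot: [0.054, 0.705, -0.054, 0.705]
wrist_force: [-0.7, 0.6, 0.4]
opening: 0.0851
```

Call:
step_arm --pt "0 0 0 0 0 0 0.75" --pt "0 0 0 0 0 0 0.65" --pt "0 0 0 0 0 0 0.5" --pt "0 0 0 0 0 0 0.3" --pt "0 0 0 0 0 0 0" --pt "0 0 0 0 0 0 0" --pt "0 0 0 0 0 0 0"

```text
time_s: 21.9
position: [0.5346, 0.1439, 0.0322]
tcp_rot: [0.054, 0.705, -0.054, 0.705]
wrist_force: [-4.0, -0.6, 5.3]
opening: 0.0577
```

Call:
step_arm --pt "-3 0 0 0 0 0 0" --pt "-6 0 0 0 0 0 0" --pt "-10 0 0 0 0 0 0" --pt "-14 0 0 0 0 0 0" --pt "-14 0 0 0 0 0 0" --pt "-10 0 0 0 0 0 0" --pt "-6 0 0 0 0 0 0" --pt "-3 0 0 0 0 0 0" --pt "0 0 0 0 0 0 0" --pt "0 0 0 0 0 0 0"

```text
time_s: 23.15
position: [0.5338, 0.1437, 0.0966]
tcp_rot: [0.054, 0.705, -0.054, 0.705]
wrist_force: [-0.9, 0.1, -4.5]
opening: 0.0579
```

Call:
step_arm --pt "0 0 0 0 0 0 0" --pt "0 0 0 0 0 0 0"

```text
time_s: 23.4
position: [0.534, 0.1437, 0.0969]
tcp_rot: [0.054, 0.705, -0.054, 0.705]
wrist_force: [-0.2, 0.3, -3.6]
opening: 0.0576
```

Call:
step_arm --pt "0 0 0 0 0 0 0"

```text
time_s: 23.52
position: [0.5341, 0.1437, 0.0971]
tcp_rot: [0.054, 0.705, -0.054, 0.705]
wrist_force: [0.3, -0.3, -4.9]
opening: 0.0577
```

Call:
step_arm --pt "0 0 0 0 0 0 0"

```text
time_s: 23.65
position: [0.5342, 0.1437, 0.0972]
tcp_rot: [0.054, 0.705, -0.054, 0.705]
wrist_force: [0.1, 0.5, -3.2]
opening: 0.0576
```

Tin 3 is about 4.0 N, tin 1 about 3.8 N and tin 2 about 6.0 N, so tin 2 is the heaviest. I'll set tin 3 back.

Call:
step_arm --pt "4 0 0 0 0 0 0" --pt "9 0 0 0 0 0 0" --pt "13 0 0 0 0 0 0" --pt "14 0 0 0 0 0 0" --pt "10 0 0 0 0 0 0" --pt "6 0 0 0 0 0 0" --pt "4 0 0 0 0 0 0" --pt "2 0 0 0 0 0 0" --pt "1.5 0 0 0 0 0 0" --pt "1 0 0 0 0 0 0"

```text
time_s: 24.9
position: [0.5344, 0.1438, 0.0329]
tcp_rot: [0.054, 0.705, -0.054, 0.705]
wrist_force: [-0.5, 0.5, -3.8]
opening: 0.0575
```

Call:
step_arm --pt "0.5 0 0 0 0 0 0" --pt "0.3 0 0 0 0 0 0" --pt "0.3 0 0 0 0 0 0" --pt "0 0 0 0 0 0 0"

```text
time_s: 25.4
position: [0.5343, 0.1438, 0.0323]
tcp_rot: [0.054, 0.705, -0.054, 0.705]
wrist_force: [-5.0, 0.2, 5.1]
opening: 0.0578
```

Call:
step_arm --pt "0 0 0 0 0 0 0.72" --pt "0 0 0 0 0 0 0.8" --pt "0 0 0 0 0 0 0.9" --pt "0 0 0 0 0 0 1" --pt "0 0 0 0 0 0 1" --pt "0 0 0 0 0 0 1" --pt "0 0 0 0 0 0 1"

```text
time_s: 26.28
position: [0.5341, 0.1437, 0.0316]
tcp_rot: [0.054, 0.705, -0.054, 0.705]
wrist_force: [-0.1, -0.0, 0.2]
opening: 0.0851
```

Call:
step_arm --pt "-5 0 0 0 0 0 1" --pt "-10 0 0 0 0 0 1" --pt "-20 0 0 0 0 0 1" --pt "-25 0 0 0 0 0 1" --pt "-25 0 0 0 0 0 1" --pt "-15 0 0 0 0 0 1" --pt "-5 0 0 0 0 0 1" --pt "0 0 0 0 0 0 1"

```text
time_s: 27.28
position: [0.5341, 0.1437, 0.1366]
tcp_rot: [0.054, 0.705, -0.054, 0.705]
wrist_force: [-0.1, -0.3, 0.5]
opening: 0.0853
```

Call:
step_arm --pt "0 -8 -0.2 0 0 0 1" --pt "0 -17 -0.2 0 0 0 1" --pt "0 -24 -0.2 0 0 0 1" --pt "0 -25 -0.2 0 0 0 1" --pt "0 -23 -0.2 0 0 0 1" --pt "0 -16 -0.2 0 0 0 1" --pt "0 -8 0 0 0 0 1" --pt "0 0 0 0 0 0 1"

```text
time_s: 28.28
position: [0.5144, 0.024, 0.1365]
tcp_rot: [0.054, 0.705, -0.054, 0.705]
wrist_force: [0.1, 0.4, 0.5]
opening: 0.0855
```

Run:
```python
from h import *
st()
cv2.imwrite("pics/w4.png",manip.grab_frame("wrist")[:,:,::-1])
```

```text
t 28.27 pos [0.5144 0.024  0.1365] F [0.08 0.44 0.47] T [ 0.02 -0.04 -0.04] open 0.0855
[[-0.     0.153  0.988]
 [ 0.     0.988 -0.153]
 [-1.     0.    -0.   ]] q [-0.053 -0.034  1.834  0.     1.342  0.101]
```

View pics/w4.png

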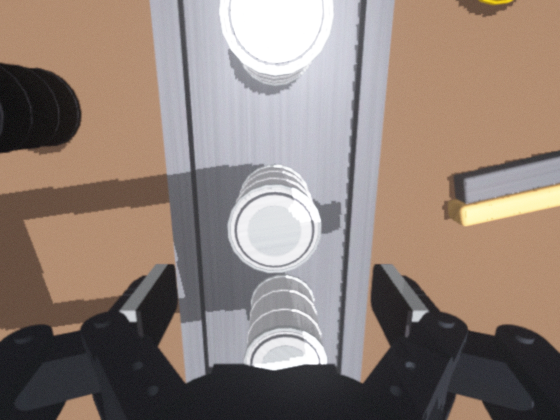

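All three stand upright, with lids at (276,15), (274,229) and (286,360). Tin 2 gets re-gripped for the final lift.

Call:
step_arm --pt "8 0.4 0 0 0 0 1" --pt "16 0 0 0 0 0 1" --pt "22 0 0 0 0 0 1" --pt "22 0 0 0 0 0 1" --pt "18 0 0 0 0 0 1" --pt "12 0 0 0 0 0 1" --pt "5 0 0 0 0 0 1" --pt "2 0 0 0 0 0 1" --pt "0 0 0 0 0 0 1" --pt "0 0 0 0 0 0 1"

```text
time_s: 29.58
position: [0.5152, 0.0247, 0.0323]
tcp_rot: [0.054, 0.705, -0.054, 0.705]
wrist_force: [0.5, 0.7, -0.2]
opening: 0.0855
```

Call:
step_arm --pt "0 0 0 0 0 0 0.75" --pt "0 0 0 0 0 0 0.65" --pt "0 0 0 0 0 0 0.5" --pt "0 0 0 0 0 0 0.3" --pt "0 0 0 0 0 0 0" --pt "0 0 0 0 0 0 0" --pt "0 0 0 0 0 0 0" --pt "0 0 0 0 0 0 0"

```text
time_s: 30.58
position: [0.515, 0.0247, 0.0324]
tcp_rot: [0.054, 0.705, -0.054, 0.705]
wrist_force: [-1.8, -0.3, 4.9]
opening: 0.0572
```

Call:
step_arm --pt "-3 0 0 0 0 0 0" --pt "-6 0 0 0 0 0 0" --pt "-10 0 0 0 0 0 0" --pt "-14 0 0 0 0 0 0" --pt "-18 0 0 0 0 0 0" --pt "-20 0 0 0 0 0 0" --pt "-20 0 0 0 0 0 0" --pt "-20 0 0 0 0 0 0" --pt "-18 0 0 0 0 0 0" --pt "-14 0 0 0 0 0 0"

```text
time_s: 31.82
position: [0.515, 0.0247, 0.1763]
tcp_rot: [0.054, 0.705, -0.054, 0.706]
wrist_force: [0.5, -0.3, -6.7]
opening: 0.0569
```

Call:
step_arm --pt "-9 0 0 0 0 0 0" --pt "-5 0 0 0 0 0 0" --pt "-2 0 0 0 0 0 0" --pt "0 0 0 0 0 0 0" --pt "0 0 0 0 0 0 0" --pt "0 0 0 0 0 0 0" --pt "0 0 0 0 0 0 0" --pt "0 0 0 0 0 0 0" --pt "0 0 0 0 0 0 0" --pt "0 0 0 0 0 0 0"

```text
time_s: 33.08
position: [0.5146, 0.0248, 0.1906]
tcp_rot: [0.054, 0.705, -0.054, 0.705]
wrist_force: [0.7, -0.1, -6.8]
opening: 0.057
```

Run:
```python
from h import *
st()
f=manip.grab_frame("side")[:,:,::-1]; cv2.imwrite("pics/s2.png",cv2.resize(f[60:310,160:440],None,fx=2,fy=2)); st(); print(manip.get_state()["joint_vel"].round(4))
```

```text
t 33.08 pos [0.5146 0.0248 0.1906] F [ 0.67 -0.07 -6.79] T [ 0.   -0.11  0.02] open 0.057
[[ 0.     0.152  0.988]
 [ 0.     0.988 -0.152]
 [-1.     0.     0.   ]] q [-0.051 -0.078  1.774  0.     1.445  0.102]
t 33.12 pos [0.5146 0.0247 0.1906] F [ 0.01 -0.12 -5.69] T [-0.02 -0.02  0.03] open 0.0568
[[ 0.     0.152  0.988]
 [-0.     0.988 -0.152]
 [-1.    -0.     0.   ]] q [-0.052 -0.078  1.775 -0.     1.445  0.102]
[ 0.001  -0.0006  0.0014 -0.0009  0.0001 -0.0006]
```

View pics/s2.png

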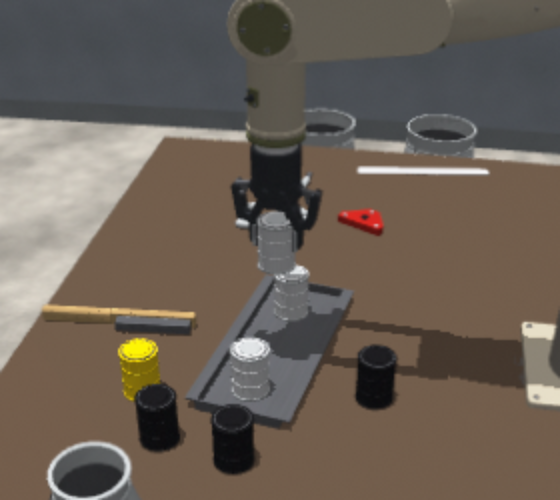

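The crop shows tin 2 held upright at (276,243), with the other two standing in the tray at (291,293) and (250,370). By kinematics its underside is at about 0.161 m.

Run:
```python
from h import *
P=manip.camera_params("side"); c,d=ray((160+276/2,60+271/2),P)
s=(0.0247-.029-c[1])/d[1]; print("underside near rim from picture",(c+s*d).round(3)); st()
print(manip.sign_off())
```

```text
underside near rim from picture [ 0.518 -0.004  0.134]
t 33.12 pos [0.5146 0.0247 0.1906] F [ 0.01 -0.12 -5.69] T [-0.02 -0.02  0.03] open 0.0568
[[ 0.     0.152  0.988]
 [-0.     0.988 -0.152]
 [-1.    -0.     0.   ]] q [-0.052 -0.078  1.775 -0.     1.445  0.102]
the job is handed in; nothing more can be done
None
```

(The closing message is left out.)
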